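# Line up two tip boxes in the loading corner

## Task

Slide the two pipette tip boxes into the aluminium rail corner so that they form a straight row along the long rail. Push one box fully home into the corner first, flush against both rails, with its long side on the long rail; only then push the other flush along the long rail and up against the end of the first, and let go. Keep the boxes standing on the worktop, and leave the other things where they are.

Things in the scene. Friction and masses are not known exactly. Their poses are not given: they have to be found in the camera images.
- rail_corner: fixed L of aluminium angle, open towards robot and right. Origin: inner corner at bench level. Long (back) rail: inner face own x=0, y from 0 to -400. Short (left) rail: inner face own y=0, x from 0 to -105. Uprights 6 thick, 34 high; outer foot 17 wide, 4 thick. Turned -0.10 to 0.06 rad. Boxes belong at x<0, y<0: first box home has its origin at (-41,-60), the second at (-41,-180) (mm).
- tip_box_a: one of two identical pipette tip boxes (either may go first): upright block 120 long (own y) x 82 wide (own x) x 71 high, coloured base, clear lid fixed shut, about 0.18 kg (varies), too wide to grip. Origin: centre of its underside. Stands loose in front of the long rail, one box left of the other, long side within 0.3 rad of the long rail's direction.
- tip_box_b: one of two identical pipette tip boxes (either may go first): upright block 120 long (own y) x 82 wide (own x) x 71 high, coloured base, clear lid fixed shut, about 0.18 kg (varies), too wide to grip. Origin: centre of its underside. Stands loose in front of the long rail, one box left of the other, long side within 0.3 rad of the long rail's direction.
- beaker: glass beaker, 63 across, 78 high, behind the right part of the long rail; origin at the centre of its base. Leave alone.
- petri: petri dish, 62 across, 14 high, left of the short rail; origin at the centre of its base. Leave alone.
- boat: square white weighing boat, 61 x 61, 14 high, at the right front; origin under its centre. Leave alone.
- marker_by: marker pen lying at the left front, 135 long along own y, 17 wide, 16 high; origin under its centre. Leave alone.
- vial_by: small capped vial, 23 across, 51 high, at the left, beyond the petri dish; origin at the centre of its base. Leave alone.
Not all that is in view belongs to the job. Leave any turquoise or yellow look-alike of the tip_box_b alone.

How it is judged:
On the way:
1. one box is flush in the corner against both rails (gaps under 7 mm, square within 0.06 rad) and at rest, while the other still stands clear of it (centres over 135 mm apart) (((x of tip_box_a in the frame of rail_corner between -0.048 and -0.03 m and angle between the y axis of tip_box_a and the y axis of rail_corner, either way round below 0.06 rad and height (world z) of tip_box_a below 0.006 m and y of tip_box_a in the frame of rail_corner between -0.067 and -0.03 m and linear speed of tip_box_a below 0.01 m/s and angular speed of tip_box_a below 0.1 rad/s and horizontal distance between tip_box_a and tip_box_b above 0.135 m) or (x of tip_box_b in the frame of rail_corner between -0.048 and -0.03 m and angle between the y axis of tip_box_b and the y axis of rail_corner, either way round below 0.06 rad and height (world z) of tip_box_b below 0.006 m and y of tip_box_b in the frame of rail_corner between -0.067 and -0.03 m and linear speed of tip_box_b below 0.01 m/s and angular speed of tip_box_b below 0.1 rad/s and horizontal distance between tip_box_a and tip_box_b above 0.135 m))), for 0.2 s.
At the end, for the whole second after the job is handed in: Both boxes stand at rest on the worktop with their long sides along the long rail (gap under 7 mm, square within 0.06 rad); one is home against the short rail (gap under 7 mm), the other against its end (centres under 127 mm apart) (((x of tip_box_a in the frame of rail_corner between -0.048 and -0.03 m and angle between the y axis of each of tip_box_a, tip_box_b and the y axis of rail_corner, either way round below 0.06 rad and height (world z) of each of tip_box_a, tip_box_b below 0.006 m and y of tip_box_a in the frame of rail_corner between -0.067 and -0.03 m and x of tip_box_b in the frame of rail_corner between -0.048 and -0.03 m and y of tip_box_b in the frame of rail_corner below -0.1 m and horizontal distance between tip_box_a and tip_box_b below 0.127 m and linear speed of each of tip_box_a, tip_box_b below 0.01 m/s and angular speed of each of tip_box_a, tip_box_b below 0.1 rad/s) or (x of tip_box_b in the frame of rail_corner between -0.048 and -0.03 m and angle between the y axis of each of tip_box_b, tip_box_a and the y axis of rail_corner, either way round below 0.06 rad and height (world z) of each of tip_box_b, tip_box_a below 0.006 m and y of tip_box_b in the frame of rail_corner between -0.067 and -0.03 m and x of tip_box_a in the frame of rail_corner between -0.048 and -0.03 m and y of tip_box_a in the frame of rail_corner below -0.1 m and horizontal distance between tip_box_a and tip_box_b below 0.127 m and linear speed of each of tip_box_b, tip_box_a below 0.01 m/s and angular speed of each of tip_box_b, tip_box_a below 0.1 rad/s))); the robot touches nothing.
It fails at once if a tip box is tipped or lifted off the worktop (angle between any of tip_box_a, tip_box_b's own z axis and vertical above 0.3 rad or height (world z) of any of tip_box_a, tip_box_b above 0.025 m).
It fails at once if the beaker, the petri dish, the weighing boat, the marker, the vial: one of these is moved by more than 30 mm (distance of any of beaker, petri, boat, marker_by, vial_by from where it was at the start of the episode above 0.03 m).
It also fails if it takes over 72 s, if anything falls off the work surface, if the arm or the gripper's body presses on something with over 40 N, if the wrist force passes 120 N, or if a joint passes its speed limit or range.

## Robot

A 7-joint arm with a two-finger parallel gripper is mounted at the origin on a cart in front of the work surface, level with it; the furniture and walls round the work are solid. World frame = base frame: x ahead of the robot, y to its left, z up, the work surface at z = 0. Lengths are in m, angles in rad, forces in N, time in s.
With the tool pointing down it reaches from about 0.4 to 0.85 m from the base axis. Payload 4.5 kg.
Tool frame: the origin (TCP) lies midway between the tips of the shut fingers; the grasp point (between the pads) lies 19 mm behind it; z points along the fingers, y is the line along which they close (so a half turn about z gives the same grasp; the last joint's range is limited). The gripper opens to 88 mm and grips with 3 to 60 N. Pads are 18 mm wide; open, the fingers measure 123 mm over their backs; the gripper's body (75 mm by 187 mm) begins 45 mm behind the grasp point.
Start: joints at [0.034, 0.689, -0.195, 1.565, 0.157, 0.902, -0.215], TCP at [0.625, 0, 0.239] pointing down, gripper open.
Joint ranges: [-3.01, 3.01], [-0.46, 2.08], [-1.47, 1.51], [0.13, 2.56], [-1, 4.14], [0.04, 2.09], [-2.66, 2.66]. Speed limits (rad/s): [2.57, 2.57, 3.14, 3.14, 3.14, 3.14, 3.14].

## Interface

Orientations are given as a unit quaternion [x, y, z, w].
In Python, from plant import * gives the robot as it stands.
- The arm moves only by the tool send_rows, never from a script. Its argument "targets" is a list of rows, each a list of 2 entries, a list of its own where there are three numbers: the shift along the tool's x, y, z in units of 0.3 m (1.0 is 0.3 m), then the turn, a rotation vector about the tool's x, y, z in units of pi rad (1.0 is pi rad). A call has 1 to 12 rows; each row is the pose to reach, as a shift and turn from the pose commanded when the call began, along the tool's axes at that moment, turning the shorter way round; what a row does not reach only later rows make up. A row lasts 1/8 s, in which the tool goes at most 62.5 mm and 10.7 degrees, less where a joint would pass 70% of its speed; a pose out of reach is approached as far as the arm can. A call with a number of a shift or a turn outside -1 to 1 is refused whole. A call with a gripper value outside its range is refused whole. "fingers" is the opening, from 0 (shut) to 1 (fully open), set as the call begins (left out, the last holds). The fingers move at their own pace and stop on an object; "newtons" is the grip in N (left out, the last holds). Time passes only in rows, so rows that repeat a pose let the fingers close. It gives the time, the measured TCP pose, the force, the opening and the grip force at its end, in the units of the state.
- get_state(): the state, without advancing time (a new reading comes with each control period).
- snapshot(name): name is "scene" or "side" or "wrist"; returns a dict with "img" (480x640x3 uint8, blue, green, red), "fx", "fy", "cx", "cy" (pixels), "cam_to_world" (4x4, takes a point from camera to world coordinates); the wrist camera has in their place "T_tool_cam" (4x4, takes a point from camera to tool coordinates, whose origin is the TCP and whose axes are the flange's). Camera axes: x right, y down, z forward; pixel columns grow to the right and rows downward; lengths in m; the calibration is good to about 2 mm. The wrist camera is an equidistant fisheye: a pixel r from the principal point sees the ray r / f radians off the axis. A picture is of the moment at which its call begins: read the wrist's pose just before it. There is no depth.
- finish_job(): hands the job in; it is judged then, once.
The state is a dict: "clock": time; "q": joint angles; "qd": joint speeds; "joint_torque": joint torques, N m; "tool_pos": TCP position; "eef_rot": TCP orientation; "contact_force": force on the tool from outside, world axes, zero at the start; "moment": the same for the moment, N m; "opening": opening from 0.0 (shut) to 1.0 (fully open); "finger_force": force on a finger pad.
Only numpy, scipy, OpenCV 4.12 (cv2) and the standard library are available. Lean on these libraries where they do the work, as an engineer would, in place of code of your own. Each camera call takes 0.05 s, during which the arm holds its last target. There are 200 camera calls.

## Working session

There is one attempt and no reset: what is moved stays moved. The work goes in short steps, Python scripts to look and compute and a tool call to move; the robot and the scene stay as the last step left them, time stands still between calls to the robot, and variables do not carry over. Pictures are saved under pics/ and viewed, at most 10 in all, crops included, and the job is handed in when it is done.

Besides the shell and the picture viewer there is one more tool, called after "Emit:" as name(argument=value, ...) on one line, values as JSON. send_rows: Moves the arm, as the interface text tells. Its arguments: {"type":"object","properties":{"targets":{"type":"array"},"fingers":{"type":"number"},"newtons":{"type":"number"}},"required":["targets"]}

```bash
ls; mkdir -p pics
python3 - <<'E'
from plant import *
import cv2,pickle
s=get_state();print({k:s[k] for k in('clock','tool_pos','eef_rot','opening')})
d={n:snapshot(n) for n in('scene','side')}
for n in d: cv2.imwrite(f'pics/{n}0.png',d[n]['img']);print(n,d[n]['fx'],d[n]['cam_to_world'])
pickle.dump(d,open('cam0.pkl','wb'))
E
```

```text
pics
{'clock': 0.0, 'tool_pos': array([ 6.24371164e-01, -4.04449472e-05,  2.37902614e-01]), 'eef_rot': array([ 7.07050224e-01,  7.07162726e-01, -7.11560174e-04, -5.94296591e-04]), 'opening': 1.0010800675791327}
scene 433.77344057397517 [[ 0.73619137 -0.28833998  0.61227634 -0.15214765]
 [-0.67676157 -0.30829521  0.66854158 -0.7468591 ]
 [-0.0040054  -0.90653964 -0.4221017   0.57728823]
 [ 0.          0.          0.          1.        ]]
side 572.8127009611244 [[-0.99138402 -0.05138745  0.12048676  0.40879722]
 [-0.12857494  0.55749214 -0.82016522  1.28452191]
 [-0.02502422 -0.82859027 -0.55929594  0.86045059]
 [ 0.          0.          0.          1.        ]]
```

View pics/scene0.png

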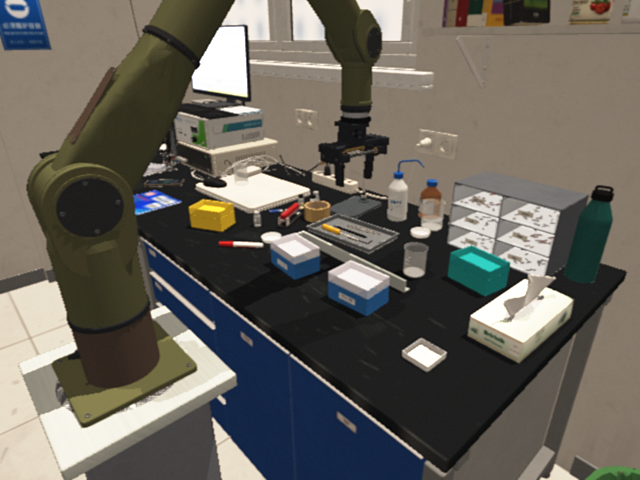

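View pics/side0.png

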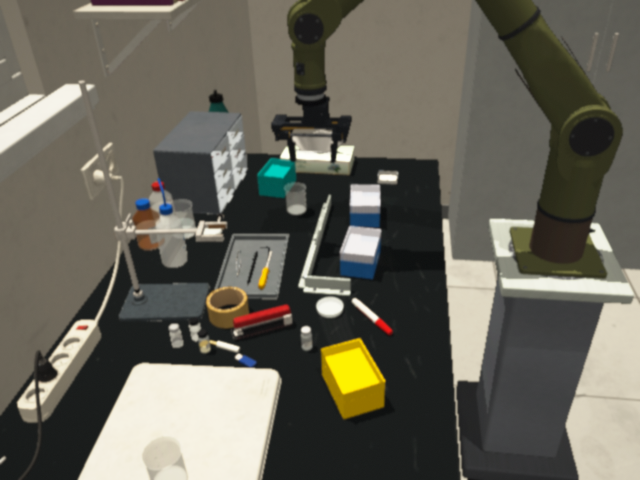

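The scene view shows the left blue/white box at about (295,255), the right one at (358,287), and the rail from (305,233) to (407,287). In the side view the boxes are at (361,250) and (366,204), and the rail corner is at about (305,288). I'll enlarge both.

Run:
```python
import pickle,cv2
d=pickle.load(open('cam0.pkl','rb'))
a=d['scene']['img'][215:325,255:415]; cv2.imwrite('pics/c1.png',cv2.resize(a,None,fx=5,fy=5,interpolation=cv2.INTER_CUBIC))
a=d['side']['img'][175:305,290:400]; cv2.imwrite('pics/c2.png',cv2.resize(a,None,fx=4.5,fy=4.5,interpolation=cv2.INTER_CUBIC))
for n in d: print(d[n]['cx'],d[n]['cy'],d[n]['fy'])
```

```text
326.8615165115139 239.61687673940028 433.77344057397517
325.47864864838823 244.78090176188667 572.8127009611244
```

View pics/c1.png

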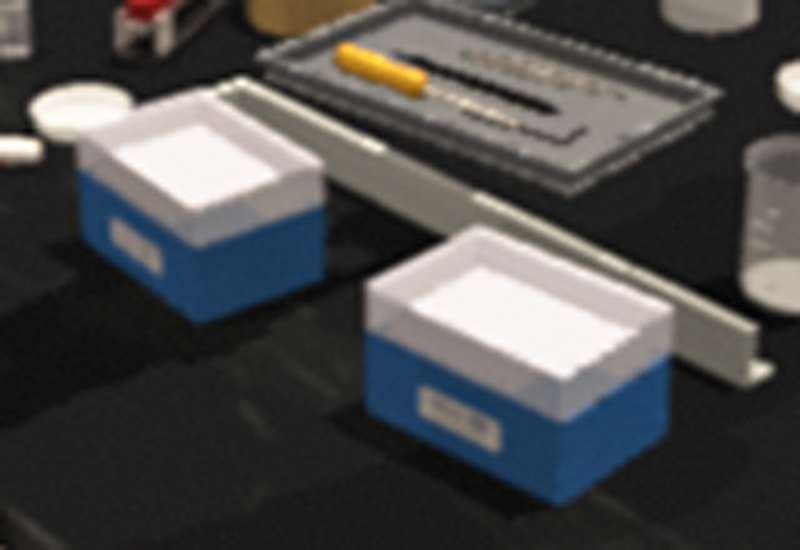

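View pics/c2.png

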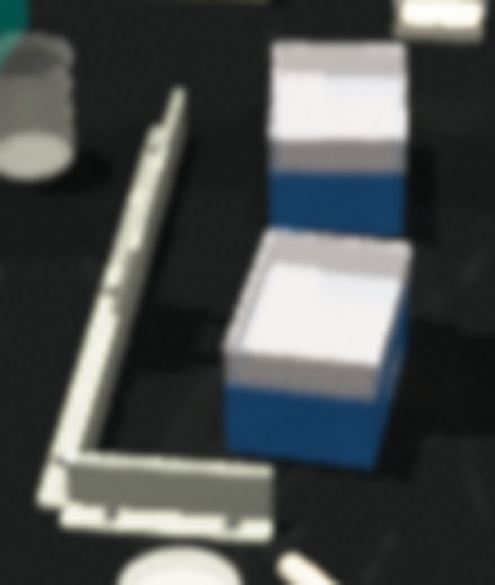

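```bash
cat > geo.py <<'E'
import numpy as np
from scipy.optimize import least_squares
def proj(c,P):
    T=np.linalg.inv(c['cam_to_world']);p=P@T[:3,:3].T+T[:3,3]
    return np.c_[c['fx']*p[:,0]/p[:,2]+c['cx'],c['fy']*p[:,1]/p[:,2]+c['cy']]
def fit(d,obs,x0,tag,zfree=True):
    # obs: list (cam, own xyz mm, full-image px)
    def W(v,P):
        c,s=np.cos(v[2]),np.sin(v[2]); return np.c_[v[0]+c*P[:,0]-s*P[:,1],v[1]+s*P[:,0]+c*P[:,1],P[:,2]+(v[3] if zfree else 0)]
    def r(v):
        o=[]
        for n in ('scene','side'):
            k=[q for q in obs if q[0]==n]
            if k: o.append((proj(d[n],W(v,np.array([q[1] for q in k])/1000.))-np.array([q[2] for q in k])).ravel())
        return np.concatenate(o)
    s=least_squares(r,x0 if zfree else x0[:3],loss='soft_l1');print(tag,np.round(s.x,4));print(np.round(s.fun,1));return s.x
S=lambda u,v:(255+u/5,215+v/5)
D=lambda u,v:(290+u/4.5,175+v/4.5)
E
python3 - <<'E'
from geo import *;import pickle
d=pickle.load(open('cam0.pkl','rb'))
def box(st,sb,dt,db):
    o=[]
    for c,p in zip([(-41,60),(41,60),(41,-60),(-41,-60)],st): o.append(('scene',(*c,71),S(*p)))
    for c,p in zip([(-41,60),(-41,-60),(41,-60)],sb): o.append(('scene',(*c,0),S(*p)))
    for c,p in zip([(41,60),(-41,60),(41,-60),(-41,-60)],dt): o.append(('side',(*c,71),D(*p)))
    for c,p in zip([(41,60),(-41,60)],db): o.append(('side',(*c,0),D(*p)))
    return o
fit(d,box([(80,150),(200,92),(324,165),(198,248)],[(83,240),(200,322),(325,280)],[(226,350),(378,362),(268,232),(410,242)],[(228,450),(375,467)]),[.6,.05,0,0],'L')
fit(d,box([(367,285),(480,228),(672,308),(562,382)],[(367,412),(560,503),(668,437)],[(270,138),(408,140),(272,42),(407,44)],[(270,228),(405,235)]),[.6,-.1,0,0],'R')
ro=[('scene',(0,-400,34),S(748,331)),('scene',(0,-400,0),S(748,386)),('side',(0,-400,34),D(185,92)),('side',(0,0,34),D(98,452)),('side',(-105,6,34),D(272,468)),('side',(-105,6,4),D(272,520)),('side',(6,6,34),D(67,456))]
fit(d,ro,[.68,.1,0,0],'rail'); fit(d,ro,[.68,.1,0,0],'rail z0',False)
def tri(a,b):
    A=[];B=[]
    from numpy import array as ar
    O=[];V=[]
    for n,p in(('scene',S(*a)),('side',D(*b))):
        c=d[n];M=c['cam_to_world'];v=M[:3,:3]@ar([(p[0]-c['cx'])/c['fx'],(p[1]-c['cy'])/c['fy'],1]);v/=np.linalg.norm(v)
        Q=np.eye(3)-np.outer(v,v);A.append(Q);B.append(Q@M[:3,3])
    return np.linalg.solve(sum(A),sum(B)).round(4)
print('tri L top',tri((80,150),(378,362)),tri((324,165),(268,232)),'R',tri((367,285),(408,140)),tri((672,308),(272,42)),'rail end',tri((748,331),(185,92)))
E
```

```text
L [ 0.4953  0.0917 -0.0735 -0.0034]
[-1.7 -2.5 -1.1  1.4 -0.3  1.3 -0.6 -6.4 -0.8  2.3  0.   2.9 -0.2  1.7
 -0.2 -1.  -0.4 -0.5 -1.2 -0.8 -1.3 -0.2 -0.4  0.1 -0.4 -0.3]
R [ 0.5027 -0.1401  0.0792 -0.    ]
[-0.9  0.8 -1.2  0.3 -0.1  0.5  0.1 -0.5 -0.8  0.8 -0.6  2.  -1.   0.5
 -0.5 -1.5 -1.3 -1.9 -0.4 -0.8 -2.2 -1.2 -0.5  0.4 -1.3 -1. ]
rail [ 6.128e-01  2.051e-01 -3.800e-03 -6.000e-04]
[-0.1  0.2 -1.1  1.  -2.2 -1.2 -4.2 -0.2  0.6  0.4  0.6 -1.2 -0.2  0.3]
rail z0 [ 0.6128  0.2053 -0.0045]
[-0.3  0.  -1.2  0.9 -2.1 -1.3 -4.2 -0.3  0.6  0.3  0.6 -1.3 -0.2  0.1]
tri L top [0.4586 0.1479 0.062 ] [0.5308 0.0304 0.0688] R [ 0.4568 -0.0819  0.0694] [ 0.5483 -0.1955  0.0705] rail end [ 0.6072 -0.1953  0.0327]
```

Run:
```python
from geo import *;import pickle
d=pickle.load(open('cam0.pkl','rb'))
C=[(-41,60),(41,60),(41,-60),(-41,-60)]
o=[('scene',(*c,71),S(*p)) for c,p in zip(C,[(80,145),(200,92),(324,165),(198,212)])]+[('scene',(*c,0),S(*p)) for c,p in zip([C[0],C[3],C[2]],[(83,243),(200,322),(325,280)])]+[('side',(*c,71),D(*p)) for c,p in zip([C[1],C[0],C[2],C[3]],[(226,350),(378,362),(268,232),(410,242)])]+[('side',(*c,0),D(*p)) for c,p in zip(C[1::-1][:2],[(228,450),(375,467)])]
fit(d,o,[.5,.09,0,0],'L');fit(d,o,[.5,.09,0,0],'Lz0',False)
ro=[('scene',(0,-400,34),S(748,331)),('scene',(0,-400,0),S(748,386)),('side',(3,-400,34),D(180,90)),('side',(-105,6,34),D(272,468)),('side',(-105,6,4),D(272,520)),('side',(6,6,34),D(67,456)),('scene',(3,0,34),S(240,80))]
x=fit(d,ro,[.68,.1,0,0],'rail z0',False)
c,s=np.cos(x[2]),np.sin(x[2]);R=np.array([[c,-s],[s,c]])
for n,p in (('L',(.497,.091)),('R',(.503,-.140))): print(n,'in rail',R.T@(np.array(p)-x[:2]))
print('goals',x[:2]+R@[-.041,-.06],x[:2]+R@[-.041,-.18])
```

```text
L [ 0.4958  0.0931 -0.0675 -0.0022]
[-2.  -2.  -1.4  0.8 -0.4  0.6 -0.6  0.1 -1.1  1.2 -0.   2.2 -0.3  1.
 -0.4 -1.1 -0.5 -0.6 -1.6 -0.9 -1.7 -0.4 -0.5  0.1 -0.5 -0.4]
Lz0 [ 0.4954  0.0932 -0.0704]
[-2.1 -2.7 -1.5  0.2 -0.6 -0.1 -0.8 -0.6 -1.2  0.5 -0.3  1.5 -0.5  0.3
 -0.3 -1.8 -0.4 -1.3 -1.4 -1.6 -1.4 -1.1 -0.4 -0.6 -0.4 -1.1]
rail z0 [ 0.6142  0.2048 -0.0082]
[-0.1  0.1 -1.1  1.  -0.6  1.3 -2.  -1.   0.   0.3  0.  -1.3 -0.7 -0. ]
L in rail [-0.11623986 -0.1147454 ]
R in rail [-0.10834069 -0.34568825]
goals [0.57268745 0.1451249 ] [0.57170076 0.02512895]
```

The fits agree: top heights are 69–71 mm against 71, and the rail is 33 mm against 34. The left box goes home first. I'm moving behind it with the fingers spread along y.

Emit:
send_rows(targets=[[[0.31,-0.68,0.39],[0,0,0.5]],[[0.31,-0.68,0.39],[0,0,0.5]],[[0.31,-0.68,0.39],[0,0,0.5]],[[0.31,-0.68,0.39],[0,0,0.5]],[[0.31,-0.68,0.39],[0,0,0.5]],[[0.31,-0.68,0.39],[0,0,0.5]],[[0.31,-0.68,0.39],[0,0,0.5]],[[0.31,-0.68,0.39],[0,0,0.5]],[[0.31,-0.68,0.39],[0,0,0.5]],[[0.31,-0.68,0.39],[0,0,0.5]],[[0.31,-0.68,0.39],[0,0,0.5]],[[0.31,-0.68,0.39],[0,0,0.5]]], fingers=1)

```text
clock: 1.6
tool_pos: [0.421, 0.093, 0.1217]
eef_rot: [1.0, 0.0, 0.0, -0.0]
contact_force: [-0.2, 0.2, 0.4]
opening: 1.006
finger_force: 0.0
```

Emit:
send_rows(targets=[[[0,0,0.16],[0,0,0]],[[0,0,0.32],[0,0,0]],[[0,0,0.32],[0,0,0]],[[0.03,0,0.32],[0,0,0]],[[0.06,0,0.32],[0,0,0]],[[0.09,0,0.32],[0,0,0]],[[0.12,0,0.32],[0,0,0]],[[0.15,0,0.32],[0,0,0]],[[0.18,0,0.32],[0,0,0]],[[0.21,0,0.32],[0,0,0]],[[0.23,0,0.32],[0,0,0]],[[0.25,0,0.32],[0,0,0]]])

```text
clock: 3.1
tool_pos: [0.4962, 0.0931, 0.0258]
eef_rot: [1.0, 0.0, -0.0, -0.0]
contact_force: [-1.7, -0.1, 1.0]
opening: 1.005
finger_force: 0.9
```

Emit:
send_rows(targets=[[[0.02,0,0],[0,0,0]],[[0.04,0,0],[0,0,0]],[[0.055,0,0],[0,0,0]],[[0.07,0,0],[0,0,0]],[[0.075,0,0],[0,0,0]],[[0.08,0,0],[0,0,0]],[[0.085,0,0],[0,0,0]]])

```text
clock: 3.98
tool_pos: [0.5208, 0.0931, 0.0257]
eef_rot: [1.0, -0.0, -0.001, -0.0]
contact_force: [-4.0, 0.9, 3.0]
opening: 0.999
finger_force: 2.0
```

Emit:
send_rows(targets=[[[0.005,0,0],[0,0,0]],[[0.01,0,0],[0,0,0]],[[0.01,0,0],[0,0,0]]])

```text
clock: 4.35
tool_pos: [0.5208, 0.0932, 0.0256]
eef_rot: [1.0, -0.0, -0.003, -0.001]
contact_force: [-8.8, 0.2, 7.1]
opening: 1.0
finger_force: 4.2
```

Box flush on the long rail: it stalled at 8.8 N. I'm backing off and moving to its right end.

Emit:
send_rows(targets=[[[-0.1,0,0],[0,0,0]],[[-0.1,0,-0.17],[0,0,0]],[[-0.1,0,-0.33],[0,0,0]],[[-0.1,0,-0.33],[0,0,0]]])

```text
clock: 4.85
tool_pos: [0.4974, 0.093, 0.1277]
eef_rot: [1.0, 0.0, 0.004, -0.0]
contact_force: [-0.5, 0.2, 0.3]
opening: 1.001
finger_force: 0.0
```

Emit:
send_rows(targets=[[[0.235,0.33,0],[0,0,-0.5]],[[0.235,0.33,0],[0,0,-0.5]],[[0.235,0.33,0],[0,0,-0.5]],[[0.235,0.33,0],[0,0,-0.5]],[[0.235,0.33,0],[0,0,-0.5]],[[0.235,0.33,0],[0,0,-0.5]],[[0.235,0.33,0],[0,0,-0.5]],[[0.235,0.33,0],[0,0,-0.5]],[[0.235,0.33,0],[0,0,-0.5]],[[0.235,0.33,0],[0,0,-0.5]],[[0.235,0.33,0],[0,0,-0.5]]], fingers=0.4)

```text
clock: 6.22
tool_pos: [0.565, -0.0059, 0.1243]
eef_rot: [0.708, 0.707, 0.0, -0.0]
contact_force: [1.4, 0.2, -0.3]
opening: 0.4
finger_force: 0.0
```

Emit:
send_rows(targets=[[[0,0,0.16],[0,0,0]],[[0,0,0.33],[0,0,0]],[[0,0,0.33],[0,0,0]],[[0.03,0,0.33],[0,0,0]],[[0.06,0,0.33],[0,0,0]],[[0.09,0,0.33],[0,0,0]],[[0.12,0,0.33],[0,0,0]],[[0.15,0,0.33],[0,0,0]],[[0.18,0,0.33],[0,0,0]],[[0.2,0,0.33],[0,0,0]],[[0.22,0,0.33],[0,0,0]],[[0.235,0,0.33],[0,0,0]]])

```text
clock: 7.72
tool_pos: [0.565, 0.0648, 0.0257]
eef_rot: [0.707, 0.707, -0.0, -0.0]
contact_force: [0.5, -2.3, 1.0]
opening: 0.396
finger_force: 0.8
```

Emit:
send_rows(targets=[[[0.01,0,0],[0,0,0]],[[0.02,0,0],[0,0,0]],[[0.03,0,0],[0,0,0]],[[0.03,0,0],[0,0,0]]])

```text
clock: 8.22
tool_pos: [0.5649, 0.074, 0.0256]
eef_rot: [0.707, 0.707, 0.0, -0.0]
contact_force: [-0.4, -0.7, 0.5]
opening: 0.4
finger_force: 0.1
```

Emit:
send_rows(targets=[[[0.01,0,0],[0,0,0]],[[0.02,0,0],[0,0,0]],[[0.025,0,0],[0,0,0]],[[0.025,0,0],[0,0,0]]])

```text
clock: 8.72
tool_pos: [0.5639, 0.0744, 0.0259]
eef_rot: [0.709, 0.705, -0.003, 0.002]
contact_force: [-1.4, -12.4, 3.3]
opening: 0.397
finger_force: 6.1
```

Stalled at 12 N, so the box is against the short rail. I'm retreating clear and checking.

Emit:
send_rows(targets=[[[-0.1,0,0],[0,0,0]],[[-0.1,0,-0.2],[0,0,0]],[[-0.1,0,-0.4],[0,0,0]],[[-0.3,0,-0.5],[0,0,0]],[[-0.5,0,-0.5],[0,0,0]],[[-0.5,0,-0.5],[0,0,0]]])

```text
clock: 9.48
tool_pos: [0.5646, -0.076, 0.1767]
eef_rot: [0.711, 0.704, -0.001, 0.002]
contact_force: [-0.3, 0.7, -0.3]
opening: 0.401
finger_force: 0.0
```

Run:
```python
from plant import *
import cv2,numpy as np
a,b=snapshot('scene')['img'],snapshot('side')['img']
a=cv2.resize(a[215:325,255:415],(800,550),interpolation=3); b=cv2.resize(b[175:305,290:400],(495,585),interpolation=3)
cv2.imwrite('pics/a2.png',a);cv2.imwrite('pics/b2.png',b)
print(get_state()['tool_pos'])
```

```text
[ 0.56482256 -0.06926011  0.17567448]
```

View pics/b2.png

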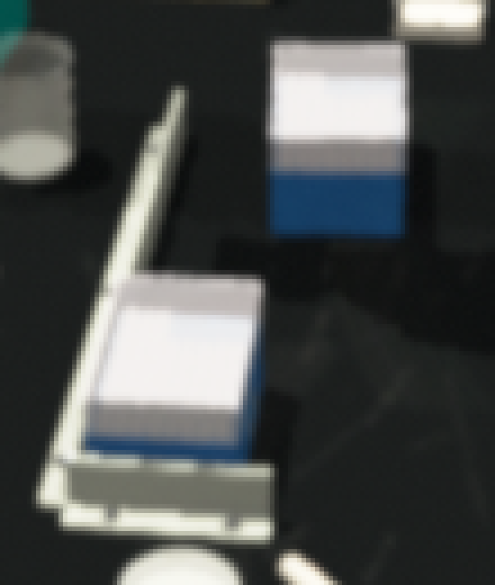

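View pics/a2.png

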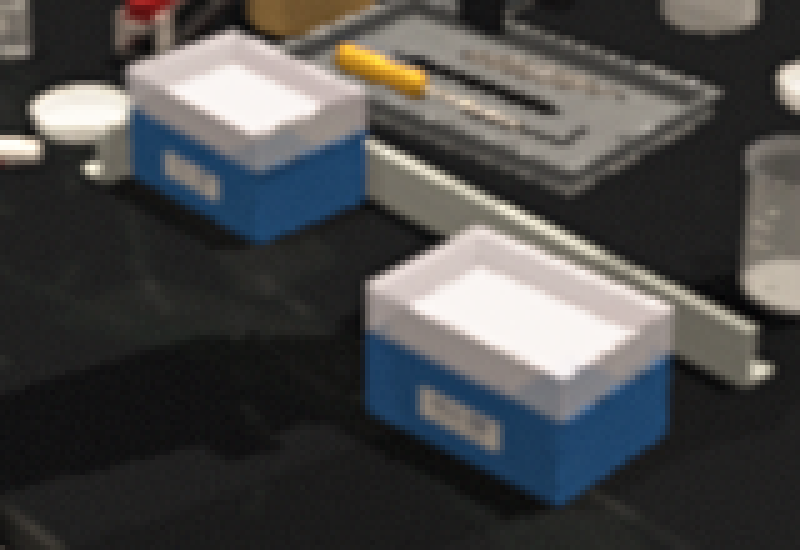

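Left box appears snug in the corner and the right box undisturbed. I'll fit its pose numerically.

Run:
```python
from geo import *;import pickle
d=pickle.load(open('cam0.pkl','rb'))
C=[(-41,60),(41,60),(41,-60),(-41,-60)]
o=[('scene',(*c,71),S(*p)) for c,p in zip(C,[(128,73),(235,30),(370,98),(258,132)])]+[('scene',(*c,0),S(*p)) for c,p in zip([C[0],C[3],C[2]],[(133,182),(262,242),(368,202)])]+[('side',(*c,71),D(*p)) for c,p in zip([C[1],C[0],C[2],C[3]],[(88,402),(242,412),(130,278),(264,276)])]
x=fit(d,o,[.57,.145,0],'home',False)
c,s=np.cos(-.0082),np.sin(-.0082);R=np.array([[c,-s],[s,c]]);print(R.T@(x[:2]-[.6142,.2048]))
```

```text
home [0.5695 0.1407 0.0072]
[-1.2 -0.  -1.   1.1 -0.9 -0.7 -0.4  1.  -1.   0.  -0.6  1.9 -0.4  0.7
 -1.2 -2.8 -0.9 -3.2 -3.6 -2.7 -1.2 -0.8]
[-0.04418081 -0.06448617]
```

Within tolerance once calibration bias is allowed for. I'm confirming with a second push in x, where a stall is expected at about 0.521.

Emit:
send_rows(targets=[[[0.69,-0.32,0.18],[0,0,0.5]],[[0.69,-0.32,0.18],[0,0,0.5]],[[0.69,-0.32,0.18],[0,0,0.5]],[[0.69,-0.32,0.18],[0,0,0.5]],[[0.69,-0.32,0.18],[0,0,0.5]],[[0.69,-0.32,0.18],[0,0,0.5]],[[0.69,-0.32,0.18],[0,0,0.5]],[[0.69,-0.32,0.18],[0,0,0.5]],[[0.69,-0.32,0.18],[0,0,0.5]],[[0.69,-0.32,0.18],[0,0,0.5]],[[0.69,-0.32,0.18],[0,0,0.5]]], fingers=0.6)

```text
clock: 10.95
tool_pos: [0.4685, 0.1393, 0.1215]
eef_rot: [1.0, 0.002, -0.0, -0.0]
contact_force: [0.6, 0.1, -0.8]
opening: 0.596
finger_force: 0.0
```

Emit:
send_rows(targets=[[[0,0,0.15],[0,0,0]],[[0,0,0.31],[0,0,0]],[[0,0,0.31],[0,0,0]],[[0.05,0,0.31],[0,0,0]],[[0.1,0,0.31],[0,0,0]],[[0.13,0,0.31],[0,0,0]],[[0.15,0,0.31],[0,0,0]],[[0.16,0,0.31],[0,0,0]],[[0.165,0,0.31],[0,0,0]],[[0.165,0,0.31],[0,0,0]]])

```text
clock: 12.2
tool_pos: [0.5182, 0.138, 0.0287]
eef_rot: [1.0, -0.0, -0.0, -0.0]
contact_force: [-0.6, -0.2, 0.3]
opening: 0.6
finger_force: 0.0
```

Emit:
send_rows(targets=[[[0.01,0,0],[0,0,0]],[[0.015,0,0],[0,0,0]],[[0.02,0,0],[0,0,0]],[[0.025,0,0],[0,0,0]],[[0.025,0,0],[0,0,0]]])

```text
clock: 12.82
tool_pos: [0.5216, 0.138, 0.0285]
eef_rot: [1.0, -0.0, -0.004, -0.0]
contact_force: [-9.8, 0.5, 7.4]
opening: 0.601
finger_force: 4.5
```

Confirmed at 0.5216 with 9.8 N. Now the right box.

Emit:
send_rows(targets=[[[-0.1,0,0],[0,0,0]],[[-0.15,0,-0.15],[0,0,0]],[[-0.2,0,-0.3],[0,0,0]],[[-0.3,0.2,-0.3],[0,0,0]],[[-0.3,0.4,-0.3],[0,0,0]],[[-0.3,0.6,-0.3],[0,0,0]],[[-0.3,0.8,-0.3],[0,0,0]],[[-0.3,0.93,-0.3],[0,0,0]],[[-0.3,0.93,-0.3],[0,0,0]],[[-0.3,0.93,-0.3],[0,0,0]]])

```text
clock: 14.08
tool_pos: [0.4362, -0.1402, 0.1187]
eef_rot: [1.0, 0.0, 0.0, -0.0]
contact_force: [0.2, 0.9, 0.4]
opening: 0.598
finger_force: 0.0
```

Emit:
send_rows(targets=[[[0,0,0.15],[0,0,0]],[[0,0,0.31],[0,0,0]],[[0,0,0.31],[0,0,0]],[[0.03,0,0.31],[0,0,0]],[[0.06,0,0.31],[0,0,0]],[[0.09,0,0.31],[0,0,0]],[[0.12,0,0.31],[0,0,0]],[[0.15,0,0.31],[0,0,0]],[[0.18,0,0.31],[0,0,0]],[[0.2,0,0.31],[0,0,0]],[[0.22,0,0.31],[0,0,0]],[[0.24,0,0.31],[0,0,0]]], fingers=1)

```text
clock: 15.58
tool_pos: [0.5084, -0.141, 0.0256]
eef_rot: [1.0, -0.0, -0.0, -0.0]
contact_force: [-0.5, -0.2, -0.4]
opening: 1.001
finger_force: 0.4
```

Emit:
send_rows(targets=[[[0.01,0,0],[0,0,0]],[[0.02,0,0],[0,0,0]],[[0.03,0,0],[0,0,0]],[[0.04,0,0],[0,0,0]],[[0.045,0,0],[0,0,0]],[[0.05,0,0],[0,0,0]],[[0.05,0,0],[0,0,0]]])

```text
clock: 16.45
tool_pos: [0.516, -0.1404, 0.0256]
eef_rot: [1.0, -0.002, -0.006, -0.002]
contact_force: [-13.5, 1.1, 10.9]
opening: 0.999
finger_force: 6.9
```

Emit:
send_rows(targets=[[[-0.1,0,0],[0,0,0]],[[-0.1,0,-0.17],[0,0,0]],[[-0.1,0,-0.33],[0,0,0]],[[-0.1,0,-0.33],[0,0,0]]])

```text
clock: 16.95
tool_pos: [0.4955, -0.1419, 0.1277]
eef_rot: [1.0, 0.0, 0.003, 0.001]
contact_force: [-0.1, 0.3, -0.8]
opening: 1.0
finger_force: 0.0
```

Emit:
send_rows(targets=[[[0.23,0.33,0],[0,0,-0.5]],[[0.23,0.33,0],[0,0,-0.5]],[[0.23,0.33,0],[0,0,-0.5]],[[0.23,0.33,0],[0,0,-0.5]],[[0.23,0.33,0],[0,0,-0.5]],[[0.23,0.33,0],[0,0,-0.5]],[[0.23,0.33,0],[0,0,-0.5]],[[0.23,0.33,0],[0,0,-0.5]],[[0.23,0.33,0],[0,0,-0.5]],[[0.23,0.33,0],[0,0,-0.5]],[[0.23,0.33,0],[0,0,-0.5]]], fingers=0.4)

```text
clock: 18.32
tool_pos: [0.5619, -0.2397, 0.1241]
eef_rot: [0.708, 0.707, 0.0, -0.0]
contact_force: [-0.1, -0.2, 0.6]
opening: 0.404
finger_force: 0.0
```

Emit:
send_rows(targets=[[[0,0,0.16],[0,0,0]],[[0,0,0.32],[0,0,0]],[[0,0,0.32],[0,0,0]],[[0.04,0,0.32],[0,0,0]],[[0.08,0,0.32],[0,0,0]],[[0.12,0,0.32],[0,0,0]],[[0.16,0,0.32],[0,0,0]],[[0.2,0,0.32],[0,0,0]],[[0.24,0,0.32],[0,0,0]],[[0.28,0,0.32],[0,0,0]],[[0.32,0,0.32],[0,0,0]],[[0.36,0,0.32],[0,0,0]]])

```text
clock: 19.82
tool_pos: [0.5619, -0.1311, 0.0286]
eef_rot: [0.707, 0.707, -0.0, -0.0]
contact_force: [-0.9, -1.5, -0.1]
opening: 0.399
finger_force: 0.7
```

Emit:
send_rows(targets=[[[0.04,0,0],[0,0,0]],[[0.08,0,0],[0,0,0]],[[0.12,0,0],[0,0,0]],[[0.16,0,0],[0,0,0]],[[0.2,0,0],[0,0,0]],[[0.22,0,0],[0,0,0]],[[0.24,0,0],[0,0,0]],[[0.26,0,0],[0,0,0]],[[0.275,0,0],[0,0,0]],[[0.29,0,0],[0,0,0]],[[0.305,0,0],[0,0,0]],[[0.305,0,0],[0,0,0]]])

```text
clock: 21.32
tool_pos: [0.5611, -0.0459, 0.0289]
eef_rot: [0.709, 0.705, -0.003, 0.002]
contact_force: [-1.5, -9.7, 1.4]
opening: 0.4
finger_force: 4.9
```

Stalled where predicted. One more x nudge on the second box to make it flush.

Emit:
send_rows(targets=[[[-0.1,0,0],[0,0,0]],[[-0.1,0,-0.16],[0,0,0]],[[-0.1,0,-0.31],[0,0,0]],[[-0.1,0,-0.31],[0,0,0]]])

```text
clock: 21.82
tool_pos: [0.5644, -0.0707, 0.1249]
eef_rot: [0.707, 0.707, 0.002, 0.003]
contact_force: [0.1, 0.3, -1.0]
opening: 0.4
finger_force: 0.0
```

Emit:
send_rows(targets=[[[0.32,-0.31,0],[0,0,0.5]],[[0.32,-0.31,0],[0,0,0.5]],[[0.32,-0.31,0],[0,0,0.5]],[[0.32,-0.31,0],[0,0,0.5]],[[0.32,-0.31,0],[0,0,0.5]],[[0.32,-0.31,0],[0,0,0.5]],[[0.32,-0.31,0],[0,0,0.5]],[[0.32,-0.31,0],[0,0,0.5]],[[0.32,-0.31,0],[0,0,0.5]],[[0.32,-0.31,0],[0,0,0.5]],[[0.32,-0.31,0],[0,0,0.5]]], fingers=0.7)

```text
clock: 23.2
tool_pos: [0.4687, 0.0256, 0.1213]
eef_rot: [1.0, 0.001, -0.0, 0.0]
contact_force: [0.6, -0.0, -0.3]
opening: 0.701
finger_force: 0.0
```

Emit:
send_rows(targets=[[[0,0,0.15],[0,0,0]],[[0,0,0.31],[0,0,0]],[[0,0,0.31],[0,0,0]],[[0.05,0,0.31],[0,0,0]],[[0.1,0,0.31],[0,0,0]],[[0.13,0,0.31],[0,0,0]],[[0.15,0,0.31],[0,0,0]],[[0.16,0,0.31],[0,0,0]],[[0.17,0,0.31],[0,0,0]],[[0.18,0,0.31],[0,0,0]],[[0.185,0,0.31],[0,0,0]],[[0.185,0,0.31],[0,0,0]]])

```text
clock: 24.7
tool_pos: [0.5192, 0.0258, 0.0285]
eef_rot: [1.0, -0.001, -0.005, -0.001]
contact_force: [-10.0, 0.2, 8.0]
opening: 0.706
finger_force: 5.1
```

Stalled at 0.519, flush. Retreating and taking a last look.

Emit:
send_rows(targets=[[[-0.1,0,0],[0,0,0]],[[-0.15,0,-0.15],[0,0,0]],[[-0.2,0,-0.35],[0,0,0]],[[-0.2,0,-0.5],[0,0,0]],[[-0.2,0,-0.5],[0,0,0]],[[-0.2,0,-0.5],[0,0,0]]])

```text
clock: 25.45
tool_pos: [0.4645, 0.026, 0.1784]
eef_rot: [1.0, 0.0, -0.0, -0.0]
contact_force: [-0.4, 0.6, -0.2]
opening: 0.698
finger_force: 0.0
```

Run:
```python
from plant import *
import cv2
cv2.imwrite('pics/b3.png',cv2.resize(snapshot('side')['img'][165:305,280:400],(600,600),interpolation=3))
cv2.imwrite('pics/a3.png',cv2.resize(snapshot('scene')['img'][215:325,255:415],(800,550),interpolation=3))
```

```text
(no output)
```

View pics/a3.png

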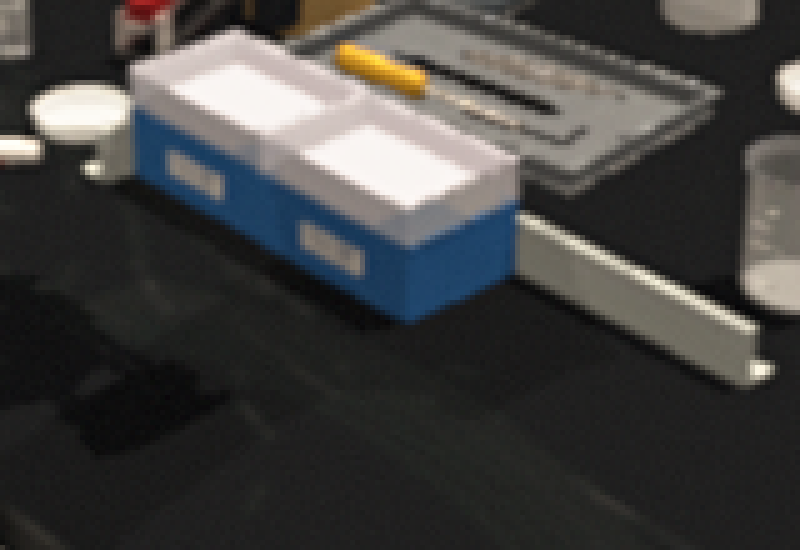

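View pics/b3.png

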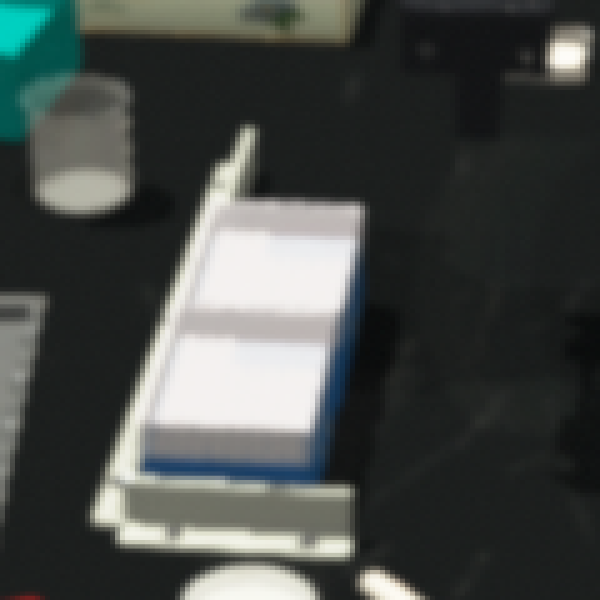

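Both boxes sit in a straight, closed row in the corner: the scene crop shows a continuous front from (133,75) to (410,245), and the side crop shows them flush with the rails. Nothing else has moved.

```bash
python3 -c "
from plant import *
print(finish_job())"
```

```text
the job is handed in; nothing more can be done
None
```

I handed the job in: both tip boxes stand in a straight row along the long rail, the left one pushed home into the corner first and the right one then pushed up against its end. Every push stalled against the rails or the other box, the last pictures show both boxes flush and nothing else moved, and the hand-in returned no verdict.

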